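# Clamp the dressing stone for honing

## Robot

A 6-joint arm with a two-finger parallel gripper is mounted at the origin on a cart in front of the work surface, level with it; the furniture and walls round the work are solid. World frame = base frame: x ahead of the robot, y to its left, z up, the work surface at z = 0. Lengths are in m, angles in rad, forces in N, time in s.
With the tool pointing down it reaches from about 0.3 to 0.875 m from the base axis. Payload 6.4 kg.
Tool frame: the origin (TCP) lies where the fingers leave the gripper's body, on its centre line; the fingertips stand 73 mm ahead of it and the grasp point (between the pads) lies 54 mm ahead of it; z points along the fingers, y is the line along which they close (so a half turn about z gives the same grasp; the last joint's range is limited). The gripper opens to 85 mm and grips with 20 to 120 N. Pads are 22 mm wide; open, the fingers measure 114 mm over their backs; the gripper's body (76 mm by 85 mm) begins 54 mm behind the grasp point. The pads swing forward as they close: fully open they stand 13 mm farther back than shut.
Start: joints at [1, 0.181, 1.607, -0, 1.354, -0.206], TCP at [0.205, 0.537, 0.304] pointing down, gripper open.
Joint ranges: [-2.99, 2.99], [-0.89, 2.07], [0.3, 2.58], [-1.14, 4.28], [0, 2.63], [-3.12, 3.12]. Speed limits (rad/s): [2.57, 2.57, 3.01, 3.14, 3.14, 3.14].

## Interface

Orientations are given as a unit quaternion [w, x, y, z].
In Python, from bench import ctrl gives the robot as it stands.
- The arm moves only by the tool carry_out, never from a script. Its argument "steps" is one flat list of numbers, 7 for each row, row after row: the shift along the tool's x, y, z in m, then the turn, a rotation vector about the tool's x, y, z in rad, then the opening, from 0 (shut) to 1 (fully open). In form: [dx, dy, dz, wx, wy, wz, claw, dx, dy, dz, wx, wy, wz, claw, ...]. A call has 1 to 20 rows; each row is the pose to reach, as a shift and turn from the pose commanded when the call began, along the tool's axes at that moment; what a row does not reach only later rows make up. A row lasts 1/10 s, in which the tool goes at most 50 mm and 8.59 degrees, less where a joint would pass 70% of its speed; a pose out of reach is approached as far as the arm can. A call with a gripper value outside its range is refused whole. The fingers move at their own pace and stop on an object; the grip force is fixed at half the most. Time passes only in rows, so rows that repeat a pose let the fingers close. It gives the time, the measured TCP pose, the force, the opening and the grip force at its end, in the units of the state.
- ctrl.get_obs(): the state, without advancing time (a new reading comes with each control period).
- ctrl.camera(name): name is "scene" or "top" or "wrist"; returns the picture (420x560x3 uint8, red, green, blue); there is no depth.
- ctrl.camera_params(name): a dict with "vertical_fov" (degrees; the focal length in pixels is half the picture's height over the tangent of half this angle, whatever the lens; pixels are square), "cx", "cy" (the principal point, pixels), "cam_to_world" (4x4, takes a point from camera to world coordinates); the wrist camera has in their place "hand_eye" (4x4, takes a point from camera to tool coordinates, whose origin is the TCP and whose axes are the flange's). Camera axes: x right, y down, z forward; pixel columns grow to the right and rows downward; lengths in m; the calibration is good to about 2 mm. A picture is of the moment at which its call begins: read the wrist's pose just before it. camera_params takes no time and is no camera call.
- ctrl.hand_in(): hands the job in; it is judged then, once.
The state is a dict: "time_s": time; "q": joint angles; "dq": joint speeds; "joint_efforts": joint torques, N m; "eef_pos": TCP position; "eef_rot": TCP orientation; "wrist_force": force on the tool from outside, world axes, zero at the start; "torque": the same for the moment, N m; "opening": opening from 0.0 (shut) to 1.0 (fully open); "grasp_force": force on a finger pad.
Only numpy, scipy, OpenCV 4.12 (cv2) and the standard library are available. Lean on these libraries where they do the work, as an engineer would, in place of code of your own. Each camera call takes 0.05 s, during which the arm holds its last target. There are 200 camera calls.

## Task

Get the dressing stone ready for honing the tweezers: push it along the bench top, end first, in under the low bridge of the honing clamp until it is fully home against the back stop, never lifting or tipping it. Then push the clamp's cam lever over and all the way down so that the stone is held tight. Leave the small things round about where they lie.

Things in the scene. Friction and masses are not known exactly. Their poses are not given: they have to be found in the camera images.
- dressing_stone: two-grit dressing stone (brown upper half, dark grey lower half), a plain bar 34 x 90 x 21 mm, about 0.14 kg, lying flat and loose on the bench in front of the clamp's mouth, somewhat askew. Origin at the centre of its underside; x across it (34), y along it (90), z up. Both ends are alike.
- honing_clamp: grey cast honing clamp fixed to the bench: two cheeks (outsides at x = +-36 mm) with screw lugs, a bridge across them, a back stop; open towards the robot's right. Origin on the bench top, where the centre of the stone's underside lies when the stone is fully home. y: the way the stone is pushed in; x across; z up. Slot between the cheeks 38 mm wide, centred on x = 0, y -10 to 45 mm. Screw lugs reach out to x = +-55 mm.
- clamp_mouth (a point): middle of the clamp's mouth, on the bench top at y = -35 mm in the clamp's frame. Here the cheek ends, 17.5 mm high, stand 62 mm apart (72 mm over their outsides) and taper in to the slot at y = -10 mm. The home stone's near end lies 10 mm outside the mouth, at y = -45 mm. The stone starts with its centre 112 to 150 mm short of home and up to 25 mm off the slot's line.
- bridge_front (a point): middle of the lower front edge of the bridge, at y = 0, z = 24.5 mm in the clamp's frame: 3.5 mm headroom over the stone. The bridge covers y = 0 to 41 mm, its top is 39 mm above the bench, clevis ears for the lever reach 58 mm.
- back_stop (a point): middle of the foot of the back stop's face, at y = 45 mm in the clamp's frame; the stop is 9 mm thick and 17.5 mm high. The home stone's far end touches it.
- cam_lever (a joint): angle of the cam lever on the bridge, rad: 0 = upright (open, foot raised), grows as it tips over towards the clamp's +y, away from the mouth; 1.5 = lying down at its end stop (clamped). Starts 0 to 0.3. Stays where it is left; 2 to 4 N at the paddle move it. Lowers the foot 2.7 mm per rad, which meets the stone at about 1.3 rad; when it is down, no stone can enter.
- lever_paddle (a point): point on the cam lever's axis in the middle of its black paddle (20 mm wide, 7.5 mm thick), 55 mm from the pivot; the rounded paddle end is 82 mm from the pivot. With the lever upright it is 107 mm above the bench.
- lever_pivot (a point): pivot of the cam lever, on the clamp at x = 0, y = 20.5 mm, z = 52 mm in the clamp's frame; the lever turns about an axis parallel to the clamp's x.
- clamp_foot: round rubber foot of the clamp, 19 mm across, flush in the underside of the bridge when raised. Origin at the centre of its underside.
- tweezers: steel tweezers 13 x 124 x 10 mm lying on the bench on the robot's side of the clamp; leave alone. Origin at the underside centre, y along them.
- loupe: folding loupe 25 x 47 x 17 mm lying beyond the clamp; leave alone. Origin at the underside centre, y along it.
- nut: steel hexagon nut 24 x 27 x 13 mm lying on the robot's side of the clamp's mouth; leave alone. Origin at the underside centre.
- gem_box: round clear gem box, diameter 44, height 20 mm, at the right; leave alone. Origin at the underside centre.
- stone_frame: square black plastic frame 50 x 58 x 12 mm at the left; leave alone. Origin at the underside centre.

How it is judged:
By the outcome, as a careful person would: the job done as asked, in the order asked, and still so for the second after the job is handed in, with the robot touching nothing.
It also fails if it takes over 72 s, if anything falls off the work surface, if the arm or the gripper's body presses on something with over 40 N, if the wrist force passes 120 N, or if a joint passes its speed limit or range.

## Working session

There is one attempt and no reset: what is moved stays moved. The work goes in short steps, Python scripts to look and compute and a tool call to move; the robot and the scene stay as the last step left them, time stands still between calls to the robot, and variables do not carry over. Pictures are saved under pics/ and viewed, at most 11 in all, crops included, and the job is handed in when it is done.

Besides the shell and the picture viewer there is one more tool, called after "Request:" as name(argument=value, ...) on one line, values as JSON. carry_out: Moves the arm, as the interface text tells. Its arguments: {"type":"object","properties":{"steps":{"type":"array"}},"required":["steps"]}

```bash
mkdir -p pics; ls
python3 - <<'E'
from bench import ctrl
import cv2,numpy as np
for n in("scene","top"):
    im=ctrl.camera(n);cv2.imwrite(f"pics/{n}0.png",im[:,:,::-1]);p=ctrl.camera_params(n);print(n,p)
print(ctrl.camera_params("wrist"));print(ctrl.get_obs())
E
```

```text
pics
scene {'vertical_fov': 55.61654222129238, 'cx': 281.48567588506455, 'cy': 205.44779285875953, 'cam_to_world': array([[-0.60292522, -0.31442277,  0.7332254 , -0.18946813],
       [-0.79755361,  0.26028112, -0.54420766,  0.47562947],
       [-0.01973345, -0.91290309, -0.40769907,  0.46947026],
       [ 0.        ,  0.        ,  0.        ,  1.        ]])}
top {'vertical_fov': 50.723721992445, 'cx': 278.19304028414876, 'cy': 218.05649382805495, 'cam_to_world': array([[-0.02486366, -0.98610661,  0.16424234,  0.30743719],
       [-0.99954401,  0.02170639, -0.02099036, -0.01703389],
       [ 0.01713363, -0.16468935, -0.98619666,  1.08044552],
       [ 0.        ,  0.        ,  0.        ,  1.        ]])}
{'vertical_fov': 63.285574088499686, 'cx': 282.2476643303318, 'cy': 203.01164579489543, 'hand_eye': array([[ 1.26016301e-04, -9.49861021e-01, -3.12672392e-01,
         8.07717278e-02],
       [ 9.99999945e-01,  2.38764271e-05,  3.30496103e-04,
         4.84983057e-04],
       [-3.06459866e-04, -3.12672417e-01,  9.49860972e-01,
        -6.94074706e-02],
       [ 0.00000000e+00,  0.00000000e+00,  0.00000000e+00,
         1.00000000e+00]])}
{'time_s': 0.1, 'q': array([ 9.99689142e-01,  1.81462104e-01,  1.60788593e+00, -1.45653476e-05,
        1.35379939e+00, -2.06298411e-01]), 'dq': array([-0.00090595, -0.00154635, -0.00295798,  0.00020831, -0.00199662,
        0.00093718]), 'joint_efforts': array([ 9.54536154e-04, -4.45876908e+01, -3.52242672e+01, -2.16549456e-04,
        4.03961370e-03,  1.03474733e-05]), 'eef_pos': array([0.20492226, 0.53684353, 0.30308743]), 'eef_rot': array([-2.88041218e-04,  1.81392993e-01,  9.83410381e-01, -7.22092015e-04]), 'wrist_force': array([ 0.04126077,  0.07146606, -0.3816891 ]), 'torque': array([-0.06206259,  0.06935165, -0.0378386 ]), 'grasp_force': 0.0, 'opening': 0.9977441029638882}
```

View pics/scene0.png

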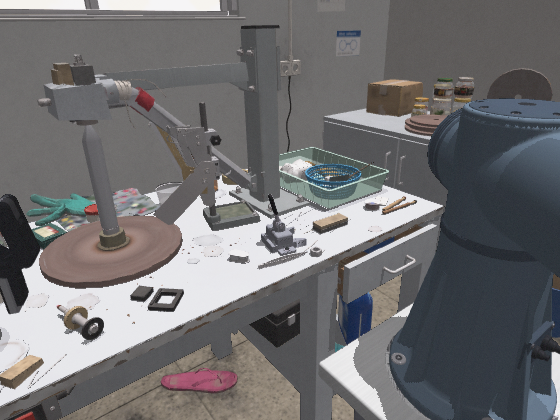

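View pics/top0.png

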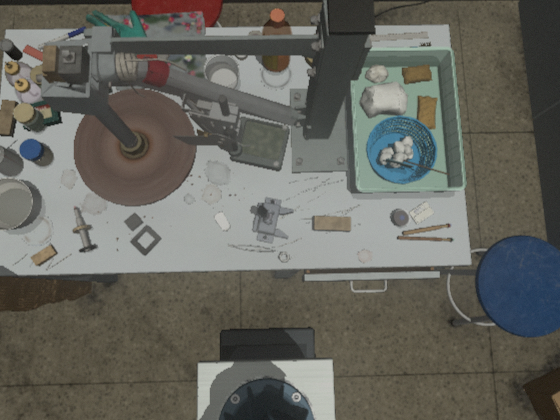

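Scene: clamp at (278,235), stone at (330,224). In the top view, the clamp is at about (268,216), its mouth to the right, and the stone at (332,223), with the tweezers at (255,248), nut (284,257) and a tall post at (325,130).

```bash
cat > h.py <<'E'
from bench import ctrl
import cv2,numpy as np
from scipy.spatial.transform import Rotation as R
def T():
    o=ctrl.get_obs();q=o["eef_rot"];M=np.eye(4);M[:3,:3]=R.from_quat([q[1],q[2],q[3],q[0]]).as_matrix();M[:3,3]=o["eef_pos"];return M
def cam(n,M=None):
    p=ctrl.camera_params(n);C=p["cam_to_world"] if n!="wrist" else M@p["hand_eye"]
    return C,210/np.tan(np.radians(p["vertical_fov"]/2)),p["cx"],p["cy"]
def cast(c,uv,z):
    C,f,cx,cy=c;uv=np.atleast_2d(uv).astype(float)
    d=np.c_[(uv[:,0]-cx)/f,(uv[:,1]-cy)/f,np.ones(len(uv))]@C[:3,:3].T
    return C[:3,3]+d*((z-C[2,3])/d[:,2])[:,None]
def proj(c,P):
    C,f,cx,cy=c;X=(np.atleast_2d(P)-C[:3,3])@C[:3,:3];return np.c_[cx+f*X[:,0]/X[:,2],cy+f*X[:,1]/X[:,2]]
def snap(n,name):
    M=T();im=ctrl.camera(n);np.savez(f"pics/{name}.npz",im=im,M=M);cv2.imwrite(f"pics/{name}.png",im[:,:,::-1]);return im,cam(n,M)
def togo(p,Rw=None):
    "shift in tool axes to world TCP p"
    M=T();print("d",np.round(M[:3,:3].T@(np.array(p)-M[:3,3]),4))
    if Rw is not None: print("w",np.round(R.from_matrix(M[:3,:3].T@Rw).as_rotvec(),4))
E
python3 - <<'E'
from h import *
c=cam("top")
print(cast(c,[[268,216],[332,223],[340,170],[292,168],[284,257],[258,248]],0.02).round(3))
togo([0.43,-0.02,0.3])
im=ctrl.camera("top");cv2.imwrite("pics/c.png",cv2.resize(im[180:275,205:375,::-1],None,fx=4.7,fy=4.7,interpolation=2))
print(T().round(3))
E
```

```text
[[ 0.49  -0.015  0.02 ]
 [ 0.469 -0.17   0.02 ]
 [ 0.601 -0.196  0.02 ]
 [ 0.609 -0.077  0.02 ]
 [ 0.389 -0.051  0.02 ]
 [ 0.412  0.011  0.02 ]]
d [-0.4089 -0.4399  0.0036]
[[-0.934  0.357 -0.001  0.205]
 [ 0.357  0.934 -0.001  0.537]
 [ 0.    -0.001 -1.     0.303]
 [ 0.     0.     0.     1.   ]]
```

View pics/c.png

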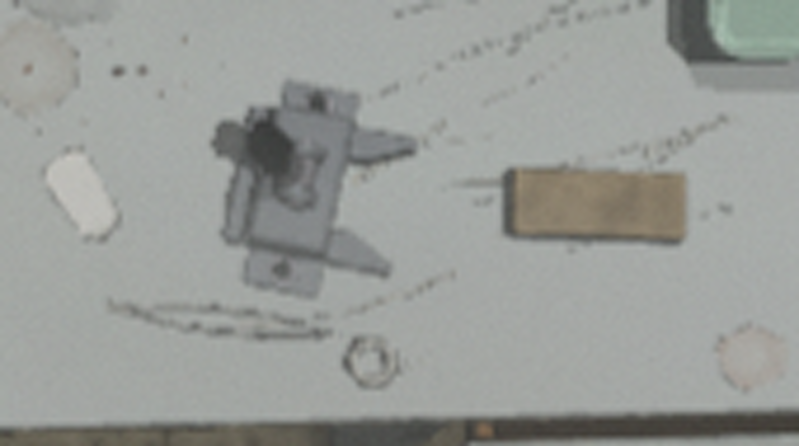

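The crop shows the clamp's mouth opening right, turned about 12° from the robot's y axis. The stone spans (505–685, 168–242). I'll go above for a wrist look.

Request:
carry_out(steps=[-0.448,-0.457,0,0,0,1.41,1,-0.448,-0.457,0,0,0,1.41,1,-0.448,-0.457,0,0,0,1.41,1,-0.448,-0.457,0,0,0,1.41,1,-0.448,-0.457,0,0,0,1.41,1,-0.448,-0.457,0,0,0,1.41,1,-0.448,-0.457,0,0,0,1.41,1,-0.448,-0.457,0,0,0,1.41,1,-0.448,-0.457,0,0,0,1.41,1,-0.448,-0.457,0,0,0,1.41,1,-0.448,-0.457,0,0,0,1.41,1,-0.448,-0.457,0,0,0,1.41,1,-0.448,-0.457,0,0,0,1.41,1,-0.448,-0.457,0,0,0,1.41,1,-0.448,-0.457,0,0,0,1.41,1,-0.448,-0.457,0,0,0,1.41,1,-0.448,-0.457,0,0,0,1.41,1,-0.448,-0.457,0,0,0,1.41,1,-0.448,-0.457,0,0,0,1.41,1,-0.448,-0.457,0,0,0,1.41,1])

```text
time_s: 2.15
eef_pos: [0.4606, -0.0491, 0.304]
eef_rot: [0.0, 0.775, 0.632, 0.0]
wrist_force: [-0.4, 0.8, 0.3]
opening: 1.0
grasp_force: 0.0
```

Run:
```python
from h import *
im,c=snap("wrist","w1");print(T().round(3))
```

```text
[[ 0.202  0.979  0.     0.461]
 [ 0.979 -0.202 -0.    -0.049]
 [-0.     0.    -1.     0.304]
 [ 0.     0.     0.     1.   ]]
```

View pics/w1.png

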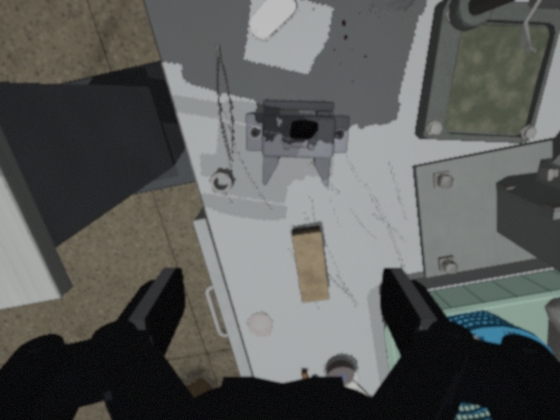

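The clamp lies at about (298,130) with its mouth downwards (cheek tips near (265,183) and (325,185)). The stone's top runs from (308,232) to (314,300). I'll zoom in on the clamp and mask the stone.

Run:
```python
from h import *
d=np.load("pics/w1.npz");im=d["im"];c=cam("wrist",d["M"])
cv2.imwrite("pics/w1c.png",cv2.resize(im[90:195,235:360,::-1],None,fx=5.7,fy=5.7,interpolation=2))
hsv=cv2.cvtColor(im,cv2.COLOR_RGB2HSV);m=((hsv[:,:,0]>8)&(hsv[:,:,0]<22)&(hsv[:,:,1]>70)).astype(np.uint8)
m[:225]=0;m[315:]=0;m[:,:280]=0;m[:,345:]=0
cs=max(cv2.findContours(m,0,2)[0],key=cv2.contourArea);b=cv2.boxPoints(cv2.minAreaRect(cs));print(b,cv2.contourArea(cs))
P=cast(c,b,0.021);print(P.round(4),P.mean(0));
l=[np.linalg.norm(P[i]-P[(i+1)%4]) for i in range(4)];print(l)
```

```text
[[293.61523 232.0502 ]
 [317.98328 228.87177]
 [318.60223 233.61713]
 [294.2342  236.79556]] 40.0
[[ 0.4588 -0.1194  0.021 ]
 [ 0.4862 -0.1212  0.021 ]
 [ 0.4859 -0.127   0.021 ]
 [ 0.4583 -0.1253  0.021 ]] [ 0.472283   -0.12321078  0.021     ]
[np.float64(0.02743752641180057), np.float64(0.0058145005421029365), np.float64(0.027567182066379987), np.float64(0.005832620846259795)]
```

View pics/w1c.png

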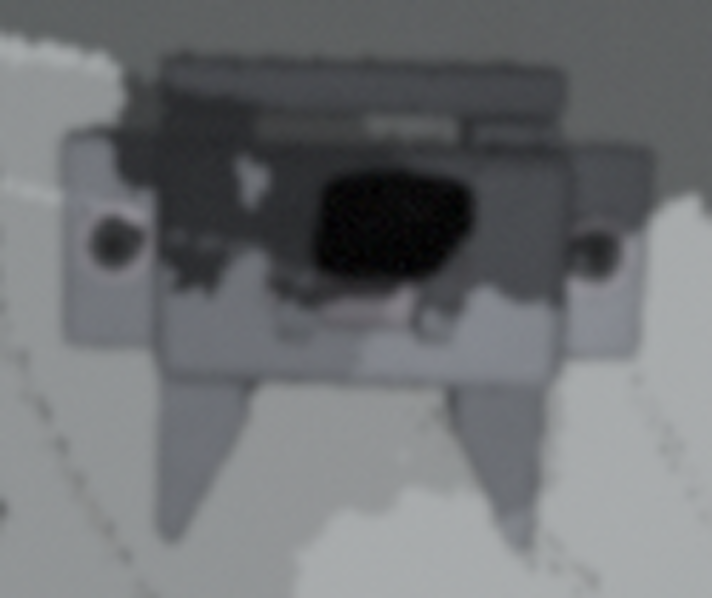

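Crop (scale 5.7 from (235,90)): cheek tips' outer corners at (155,538) and (537,550), bridge front top edge from (155,377) to (550,385), back stop's rear edge from (165,57) to (563,67).

```bash
cat > m.py <<'E'
from h import *
def stone(im,c,box,smin=45):
    x0,x1,y0,y1=box
    hsv=cv2.cvtColor(cv2.GaussianBlur(im,(3,3),0),cv2.COLOR_RGB2HSV);m=np.zeros(im.shape[:2],np.uint8)
    h=hsv[y0:y1,x0:x1];m[y0:y1,x0:x1]=((h[:,:,0]>6)&(h[:,:,0]<28)&(h[:,:,1]>smin))
    cs=max(cv2.findContours(m,0,2)[0],key=cv2.contourArea);b=cv2.boxPoints(cv2.minAreaRect(cs))
    P=cast(c,b,0.021)
    e=[P[1]-P[0],P[2]-P[1]];e=max(e,key=np.linalg.norm);a=np.degrees(np.arctan2(e[1],e[0]))%180
    print("stone",P.mean(0).round(4),"ang",a.round(1),"sizes",np.linalg.norm(P[1]-P[0]).round(4),np.linalg.norm(P[2]-P[1]).round(4));return P
E
python3 - <<'E'
from m import *
d=np.load("pics/w1.npz");im=d["im"];c=cam("wrist",d["M"])
print(cv2.cvtColor(im,cv2.COLOR_RGB2HSV)[[250,270,250],[310,312,345]])
stone(im,c,(280,345,222,315))
q=lambda a:np.array(a)/5.7+[235,90]
for a,z in(([[155,538],[537,550]],.0175),([[155,377],[550,385]],.039),([[165,57],[563,67]],.0175),([[115,241],[598,251]],.006)):
    P=cast(c,q(a),z);e=P[1]-P[0];print(P.round(4),P.mean(0).round(4),"w",np.linalg.norm(e).round(4),"push ang",np.degrees(np.arctan2(e[1],e[0])).round(1)+90)
E
```

```text
[[ 19  69 144]
 [ 18  69 136]
 [ 90   6 172]]
stone [ 0.4699 -0.1651  0.021 ] ang 87.2 sizes 0.0321 0.0919
[[ 0.436  -0.0594  0.0175]
 [ 0.5065 -0.0763  0.0175]] [ 0.4713 -0.0678  0.0175] w 0.0725 push ang 76.5
[[ 0.4448 -0.0258  0.039 ]
 [ 0.5117 -0.041   0.039 ]] [ 0.4782 -0.0334  0.039 ] w 0.0686 push ang 77.2
[[0.4569 0.0254 0.0175]
 [0.525  0.0097 0.0175]] [0.491  0.0176 0.0175] w 0.0699 push ang 77.0
[[ 0.44   -0.0049  0.006 ]
 [ 0.5279 -0.0249  0.006 ]] [ 0.4839 -0.0149  0.006 ] w 0.0901 push ang 77.2
```

Request:
carry_out(steps=[-0.112,0.0325,0.1,0,0,-0.154,1,-0.112,0.0325,0.1,0,0,-0.154,1,-0.112,0.0325,0.1,0,0,-0.154,1,-0.112,0.0325,0.1,0,0,-0.154,1,-0.112,0.0325,0.15,0,0,-0.154,1,-0.112,0.0325,0.18,0,0,-0.154,1,-0.112,0.0325,0.2,0,0,-0.154,1,-0.112,0.0325,0.225,0,0,-0.154,1,-0.112,0.0325,0.225,0,0,-0.154,1,-0.112,0.0325,0.225,0,0,-0.154,1])

```text
time_s: 3.2
eef_pos: [0.4699, -0.1656, 0.0793]
eef_rot: [-0.0, 0.724, 0.689, -0.0]
wrist_force: [0.1, 0.1, 0.1]
opening: 1.001
grasp_force: 0.0
```

Run:
```python
from h import *
im,c=snap("wrist","w2");s=ctrl.camera("scene");s=cv2.resize(s[170:290,220:400],(560,373),interpolation=2)
cv2.imwrite("pics/w2s.png",cv2.resize(np.vstack([im,s])[:,:,::-1],None,fx=.75,fy=.75,interpolation=cv2.INTER_AREA))
```

```text
(no output)
```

View pics/w2s.png

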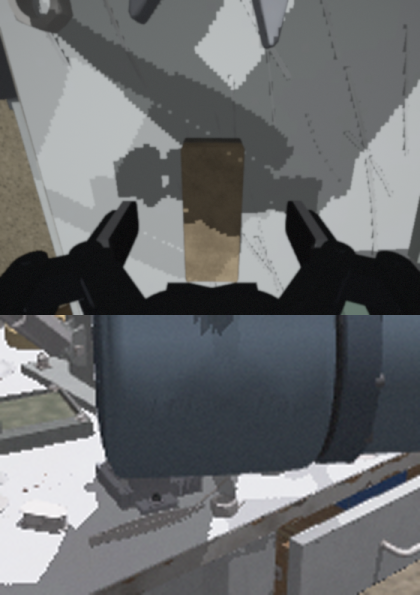

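The stone sits squarely between the open fingers. I'll close to a loose cage rather than gripping.

Request:
carry_out(steps=[0,0,0,0,0,0,0.42,0,0,0,0,0,0,0.42,0,0,0,0,0,0,0.42,0,0,0,0,0,0,0.42,0,0,0,0,0,0,0.42,0,0,0,0,0,0,0.42,0,0,0,0,0,0,0.42,0,0,0,0,0,0,0.42,0,0,0,0,0,0,0.42,0,0,0,0,0,0,0.42])

```text
time_s: 4.3
eef_pos: [0.4697, -0.1658, 0.0788]
eef_rot: [-0.0, 0.725, 0.689, -0.0]
wrist_force: [0.4, 0.7, -0.7]
opening: 0.42
grasp_force: 0.0
```

Run:
```python
from h import *
th=np.radians(77);u=np.array([np.cos(th),np.sin(th),0])
M=T();a=np.arctan2(M[1,0],M[0,0]);print(np.degrees(a),"wz",a-th)
H=np.array([.479,-.034,0]);p=H-0.130*u;p[2]=M[2,3];togo(p)
```

```text
87.13556023927501 wz 0.17689889770957312
d [ 0.0042 -0.0202  0.    ]
```

Request:
carry_out(steps=[0,-0.004,0,0,0,0.04,0.42,0,-0.008,0,0,0,0.08,0.42,0.001,-0.012,0,0,0,0.12,0.42,0.002,-0.016,0,0,0,0.16,0.42,0.004,-0.02,0,0,0,0.177,0.42,0.004,-0.02,0,0,0,0.177,0.42,0.004,-0.02,0,0,0,0.177,0.42,0.004,-0.02,0,0,0,0.177,0.405,0.004,-0.02,0,0,0,0.177,0.405,0.004,-0.02,0,0,0,0.177,0.405,0.004,-0.02,0,0,0,0.177,0.7,0.004,-0.02,0,0,0,0.177,0.7,0.004,-0.02,0,0,0,0.177,0.7,0.004,-0.02,0,0,0,0.177,0.7,0.004,-0.02,0,0,0,0.177,0.7])

```text
time_s: 5.8
eef_pos: [0.45, -0.1609, 0.0789]
eef_rot: [0.0, 0.783, 0.622, -0.0]
wrist_force: [0.4, -0.3, 0.3]
opening: 0.701
grasp_force: 0.0
```

Request:
carry_out(steps=[0,0,-0.05,0,0,0,1,0,0,-0.1,0,0,0,1,0,0,-0.15,0,0,0,1,0,0,-0.15,0,0,0,1,0,0,-0.15,0,0,0,1])

```text
time_s: 6.3
eef_pos: [0.4506, -0.1613, 0.2305]
eef_rot: [0.002, 0.783, 0.622, 0.001]
wrist_force: [-1.1, 0.0, -0.4]
opening: 1.001
grasp_force: 0.0
```

Run:
```python
from m import *
im,c=snap("wrist","w3");print(T().round(4))
H=np.array([.479,-.034,0]);th=np.radians(77);u=np.array([np.cos(th),np.sin(th),0]);n=np.array([u[1],-u[0],0])
e=proj(c,[H-.13*u+[0,0,.021]])[0];print(e)
P=stone(im,c,(int(e[0])-60,int(e[0])+60,int(e[1])-110,int(e[1])+130));d=P.mean(0)-H;print("along",d@u,"lat",d@n)
cv2.imwrite("pics/w3.png",im[:,:,::-1])
```

```text
[[ 2.250e-01  9.744e-01  2.000e-04  4.498e-01]
 [ 9.744e-01 -2.250e-01 -2.000e-04 -1.607e-01]
 [-1.000e-04  2.000e-04 -1.000e+00  2.288e-01]
 [ 0.000e+00  0.000e+00  0.000e+00  1.000e+00]]
[280.67246872 190.13490369]
stone [ 0.4498 -0.1632  0.021 ] ang 81.2 sizes 0.0323 0.0894
along -0.13246662040170412 lat 0.0005827242535367087
```

View pics/w3.png

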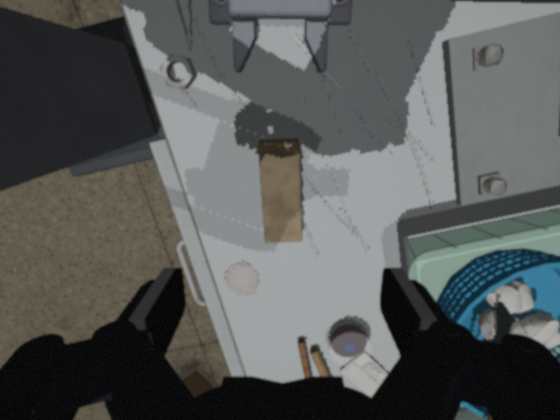

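The stone lies on the slot line within about 1 mm and is roughly aligned. Next I turn the shut gripper a quarter turn, lower it behind the near end, and push flat.

Request:
carry_out(steps=[-0.04,0,0,0,0,-0.15,0,-0.085,0,0,0,0,-0.3,0,-0.085,0,0,0,0,-0.45,0,-0.085,0,0,0,0,-0.6,0,-0.085,0,0,0,0,-0.75,0,-0.085,0,0,0,0,-0.9,0,-0.085,0,0,0,0,-1.05,0,-0.085,0,0,0,0,-1.2,0,-0.085,0,0,0,0,-1.35,0,-0.085,0,0,0,0,-1.5,0,-0.085,0,0.04,0,0,-1.571,0,-0.085,0,0.08,0,0,-1.571,0,-0.085,0,0.11,0,0,-1.571,0,-0.085,0,0.13,0,0,-1.571,0,-0.085,0,0.15,0,0,-1.571,0,-0.085,0,0.15,0,0,-1.571,0,-0.085,0,0.15,0,0,-1.571,0])

```text
time_s: 8.05
eef_pos: [0.4299, -0.2428, 0.0777]
eef_rot: [-0.001, 0.113, 0.994, 0.001]
wrist_force: [1.3, -0.1, 1.0]
opening: -0.003
grasp_force: 0.0
```

Run:
```python
from m import *
im,c=snap("wrist","w4");M=T();print(M.round(4),ctrl.get_obs()["wrist_force"],ctrl.get_obs()["q"].round(2))
H=np.array([.479,-.034,0]);th=np.radians(77);u=np.array([np.cos(th),np.sin(th),0]);n=np.array([u[1],-u[0],0])
d=M[:3,3]-H;print(d@u,d@n)
s=ctrl.camera("scene")[170:290,220:400];cv2.imwrite("pics/w4s.png",cv2.resize(np.vstack([im,cv2.resize(s,(560,373))])[:,:,::-1],None,fx=.75,fy=.75,interpolation=cv2.INTER_AREA))
```

```text
[[-9.744e-01  2.249e-01 -9.000e-04  4.306e-01]
 [ 2.249e-01  9.744e-01  8.000e-04 -2.434e-01]
 [ 1.000e-03  6.000e-04 -1.000e+00  7.870e-02]
 [ 0.000e+00  0.000e+00  0.000e+00  1.000e+00]] [0.42642722 0.59421287 0.42011957] [-0.76  0.34  1.94 -0.    0.86 -2.1 ]
-0.21496876995103487 -4.936249564725659e-05
```

View pics/w4s.png

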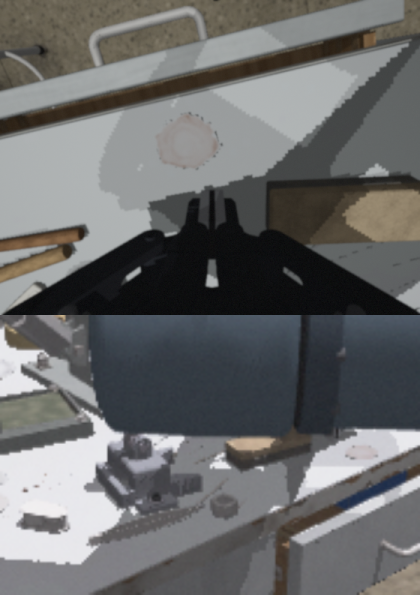

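Tool y points along the push, the shut fingers are behind the stone's near end. I push the first 90 mm.

Request:
carry_out(steps=[0,0.01,0,0,0,0,0,0,0.017,0,0,0,0,0,0,0.023,0,0,0,0,0,0,0.028,0,0,0,0,0,0,0.033,0,0,0,0,0,0,0.038,0,0,0,0,0,0,0.043,0,0,0,0,0,0,0.048,0,0,0,0,0,0,0.053,0,0,0,0,0,0,0.058,0,0,0,0,0,0,0.063,0,0,0,0,0,0,0.068,0,0,0,0,0,0,0.073,0,0,0,0,0,0,0.078,0,0,0,0,0,0,0.083,0,0,0,0,0,0,0.088,0,0,0,0,0,0,0.09,0,0,0,0,0,0,0.09,0,0,0,0,0])

```text
time_s: 9.95
eef_pos: [0.451, -0.1555, 0.0788]
eef_rot: [-0.0, 0.113, 0.994, 0.0]
wrist_force: [-0.4, 0.2, -0.5]
opening: 0.006
grasp_force: 0.0
```

Run:
```python
from m import *
im,c=snap("wrist","w5");M=T();print(ctrl.get_obs()["wrist_force"].round(2))
H=np.array([.479,-.034,0]);th=np.radians(77);u=np.array([np.cos(th),np.sin(th),0]);n=np.array([u[1],-u[0],0])
d=M[:3,3]-H;print(d@u,d@n)
c2=cam("top");t=ctrl.camera("top");t=cv2.resize(t[185:265,230:350],(560,373),interpolation=2)
cv2.imwrite("pics/w5s.png",cv2.resize(np.vstack([im,t])[:,:,::-1],None,fx=.75,fy=.75,interpolation=cv2.INTER_AREA))
```

```text
[0.34 0.   0.09]
-0.12486483615567781 0.00011620650619289727
```

View pics/w5s.png

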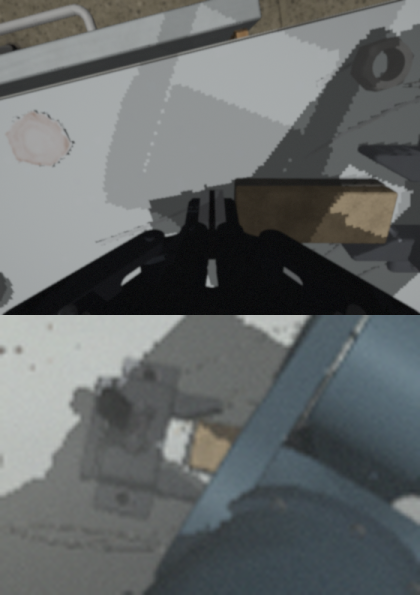

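The stone is straight, flush on the fingers, and entering the mouth centred between the cheeks. I continue.

Request:
carry_out(steps=[0,0.005,0,0,0,0,0,0,0.01,0,0,0,0,0,0,0.015,0,0,0,0,0,0,0.02,0,0,0,0,0,0,0.025,0,0,0,0,0,0,0.03,0,0,0,0,0,0,0.034,0,0,0,0,0,0,0.038,0,0,0,0,0,0,0.042,0,0,0,0,0,0,0.046,0,0,0,0,0,0,0.05,0,0,0,0,0,0,0.053,0,0,0,0,0,0,0.056,0,0,0,0,0,0,0.056,0,0,0,0,0])

```text
time_s: 11.45
eef_pos: [0.4637, -0.101, 0.0789]
eef_rot: [-0.0, 0.113, 0.994, 0.0]
wrist_force: [0.1, 0.7, 0.1]
opening: -0.002
grasp_force: 0.0
```

Request:
carry_out(steps=[0,0.002,0,0,0,0,0,0,0.004,0,0,0,0,0,0,0.005,0,0,0,0,0,0,0.006,0,0,0,0,0,0,0.007,0,0,0,0,0])

```text
time_s: 11.95
eef_pos: [0.4652, -0.0946, 0.0789]
eef_rot: [-0.0, 0.113, 0.994, -0.0]
wrist_force: [-0.2, -0.2, 0.2]
opening: 0.002
grasp_force: 0.3
```

Request:
carry_out(steps=[0,0.001,0,0,0,0,0,0,0.002,0,0,0,0,0,0,0.003,0,0,0,0,0])

```text
time_s: 12.25
eef_pos: [0.4658, -0.0925, 0.079]
eef_rot: [-0.0, 0.113, 0.994, -0.001]
wrist_force: [-5.0, -9.5, 0.8]
opening: 0.002
grasp_force: 5.3
```

Request:
carry_out(steps=[0,0.001,0,0,0,0,0,0,0.002,0,0,0,0,0,0,0.003,0,0,0,0,0])

```text
time_s: 12.55
eef_pos: [0.4661, -0.0919, 0.0792]
eef_rot: [-0.001, 0.112, 0.994, -0.003]
wrist_force: [-10.3, -23.8, 1.7]
opening: 0.007
grasp_force: 12.5
```

Request:
carry_out(steps=[0,0.001,0,0,0,0,0,0,0.002,0,0,0,0,0,0,0.003,0,0,0,0,0])

```text
time_s: 12.85
eef_pos: [0.4663, -0.0913, 0.0794]
eef_rot: [-0.001, 0.112, 0.994, -0.005]
wrist_force: [-16.7, -37.2, 2.8]
opening: 0.002
grasp_force: 19.7
```

Firm stop at the expected place (about 40 N). Backing off and looking.

Request:
carry_out(steps=[0,-0.01,0,0,0,0,0,0,-0.03,0,0,0,0,0,0,-0.05,0,0,0,0,0,0,-0.05,-0.05,0,0,0,0,0,-0.05,-0.1,0,0,0,0,0,-0.05,-0.13,0,0,0,0,0,-0.05,-0.13,0,0,0,0,0,-0.05,-0.13,0,0,0,0])

```text
time_s: 13.65
eef_pos: [0.4563, -0.1345, 0.2094]
eef_rot: [0.001, 0.113, 0.994, -0.0]
wrist_force: [-1.0, 0.7, 0.5]
opening: -0.0
grasp_force: 0.0
```

Run:
```python
from m import *
im,c=snap("wrist","w6");M=T();print(M.round(4))
H=np.array([.479,-.034,0]);th=np.radians(77);u=np.array([np.cos(th),np.sin(th),0]);n=np.array([u[1],-u[0],0])
d=M[:3,3]-H;print(d@u,d@n)
print("near end proj",proj(c,[H-.045*u+k*.017*n+[0,0,.021] for k in(-1,1)]).round())
for a in(0,.15,.3): print(a,proj(c,[H+(.0205+r*np.sin(a))*u+[0,0,.052+r*np.cos(a)] for r in(0,.055,.082)]).round().tolist())
cv2.imwrite("pics/w6v.png",im[:,:,::-1])
```

```text
[[-9.744e-01  2.248e-01 -7.000e-04  4.556e-01]
 [ 2.248e-01  9.744e-01  7.000e-04 -1.341e-01]
 [ 9.000e-04  5.000e-04 -1.000e+00  2.082e-01]
 [ 0.000e+00  0.000e+00  0.000e+00  1.000e+00]]
-0.102813978090537 -0.0002979761922745072
near end proj [[356. 176.]
 [353. 217.]]
0 [[457.0, 210.0], [505.0, 243.0], [540.0, 268.0]]
0.15 [[457.0, 210.0], [519.0, 243.0], [564.0, 267.0]]
0.3 [[457.0, 210.0], [531.0, 242.0], [584.0, 264.0]]
```

View pics/w6v.png

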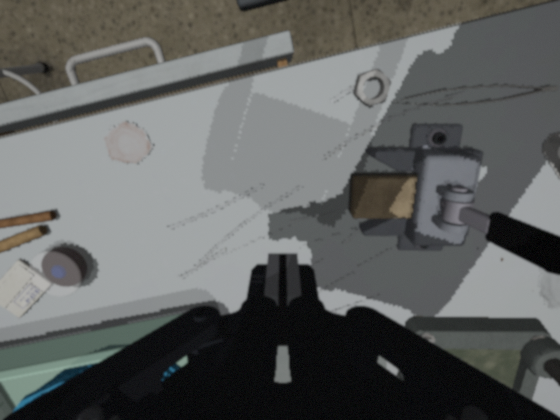

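The stone is home: its near end is at column ~351, against a predicted 355, and it lies between the cheeks. The lever leans about 0.24 rad away, its black paddle at (530,242). Now I tip the lever with the shut fingertips along its arc.

Request:
carry_out(steps=[0,0.05,0.02,0,0,0,0,0,0.09,0.028,0,0,0,0,0,0.103,0.028,0,0,0,0,0,0.112,0.028,0,0,0,0,0,0.121,0.029,0,0,0,0,0,0.127,0.031,0,0,0,0,0,0.132,0.033,0,0,0,0,0,0.137,0.035,0,0,0,0,0,0.141,0.038,0,0,0,0,0,0.145,0.042,0,0,0,0,0,0.149,0.046,0,0,0,0,0,0.153,0.05,0,0,0,0,0,0.156,0.055,0,0,0,0,0,0.159,0.06,0,0,0,0,0,0.159,0.06,0,0,0,0])

```text
time_s: 15.2
eef_pos: [0.4912, 0.0209, 0.1479]
eef_rot: [-0.001, 0.113, 0.994, 0.0]
wrist_force: [-1.0, 0.4, 0.3]
opening: 0.004
grasp_force: 0.0
```

Request:
carry_out(steps=[0,0.002,0.004,0,0,0,0,0,0.003,0.008,0,0,0,0,0,0.004,0.012,0,0,0,0,0,0.005,0.015,0,0,0,0,0,0.005,0.016,0,0,0,0])

```text
time_s: 15.7
eef_pos: [0.4927, 0.0255, 0.1325]
eef_rot: [-0.0, 0.113, 0.994, 0.0]
wrist_force: [-1.3, 1.7, 2.7]
opening: -0.002
grasp_force: 1.8
```

Request:
carry_out(steps=[0,0,0.001,0,0,0,0,0,0,0.002,0,0,0,0,0,0,0.003,0,0,0,0])

```text
time_s: 16.0
eef_pos: [0.493, 0.0255, 0.1311]
eef_rot: [-0.0, 0.113, 0.994, 0.0]
wrist_force: [-9.3, 3.6, 23.4]
opening: -0.001
grasp_force: 11.8
```

Request:
carry_out(steps=[0,0,0.001,0,0,0,0,0,0,0.002,0,0,0,0,0,0,0.002,0,0,0,0])

```text
time_s: 16.3
eef_pos: [0.4932, 0.0256, 0.1308]
eef_rot: [-0.0, 0.113, 0.994, 0.0]
wrist_force: [-12.9, 4.5, 33.7]
opening: -0.001
grasp_force: 16.9
```

Hard stop at the expected height. Lifting away and checking.

Request:
carry_out(steps=[0,0,-0.02,0,0,0,0,0,0,-0.06,0,0,0,0,0,0,-0.1,0,0,0,0,0,-0.04,-0.12,0,0,0,0,0,-0.08,-0.12,0,0,0,0,0,-0.08,-0.12,0,0,0,0,0,-0.08,-0.12,0,0,0,0])

```text
time_s: 17.0
eef_pos: [0.4747, -0.0534, 0.2477]
eef_rot: [0.0, 0.114, 0.993, 0.0]
wrist_force: [0.1, 0.6, -0.4]
opening: 0.0
grasp_force: 0.0
```

Run:
```python
from m import *
im,c=snap("wrist","w7");print(T()[:3,3].round(3))
H=np.array([.479,-.034,0]);th=np.radians(77);u=np.array([np.cos(th),np.sin(th),0]);n=np.array([u[1],-u[0],0])
print("near end",proj(c,[H-.045*u+k*.017*n+[0,0,.021] for k in(-1,1)]).round().tolist())
for a in(1.3,1.5): print(a,proj(c,[H+(.0205+r*np.sin(a))*u+[0,0,.052+r*np.cos(a)] for r in(0,.055,.082)]).round().tolist())
cv2.imwrite("pics/w7v.png",im[:,:,::-1])
```

```text
[ 0.475 -0.053  0.247]
near end [[253.0, 167.0], [254.0, 203.0]]
1.3 [[331.0, 195.0], [402.0, 200.0], [440.0, 203.0]]
1.5 [[331.0, 195.0], [400.0, 196.0], [435.0, 197.0]]
```

View pics/w7v.png

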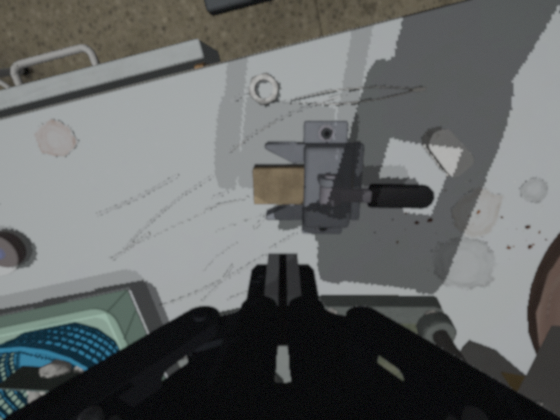

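The near end is at column 253, as predicted for home. The lever's end is at (434,196), matching 1.5 rad, and the small things round about are undisturbed.

```bash
python3 -c "
from bench import ctrl
print(ctrl.hand_in())"
```

```text
the job is handed in; nothing more can be done
None
```

The stone was slid under the bridge until it met the back stop, the cam lever was pushed down to its end stop, and the job is handed in; the last wrist picture matched both, and no verdict came back.

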